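Set up the sketch box: prop the lid, lock the mast at its mark and hold it

ROBOT

A 7-joint arm with a two-finger parallel gripper is mounted at the origin on a cart in front of the work surface, level with it; the furniture and walls round the work are solid. World frame = base frame: x ahead of the robot, y to its left, z up, the work surface at z = 0. Lengths are in m, angles in rad, forces in N, time in s.
With the tool pointing down it reaches from about 0.425 to 0.825 m from the base axis. Payload 3.6 kg.
Tool frame: the origin (TCP) lies midway between the tips of the shut fingers; the grasp point (between the pads) lies 19 mm behind it; z points along the fingers, y is the line along which they close (so a half turn about z gives the same grasp; the last joint's range is limited). The gripper opens to 93 mm and grips with 3 to 60 N. Pads are 15 mm wide; open, the fingers measure 128 mm over their backs; the gripper's body (75 mm by 188 mm) begins 65 mm behind the grasp point.
Start: joints at [1.276, 0.615, -0.013, 1.423, 0.008, 1.103, -0.04], TCP at [0.172, -0.627, 0.219] pointing down, gripper open.
Joint ranges: [-3.12, 3.12], [-0.3, 2.06], [-1.34, 1.32], [0.26, 2.42], [-1.36, 4.5], [0.01, 1.98], [-2.84, 2.84]. Speed limits (rad/s): [2.79, 2.79, 3.14, 3.14, 3.14, 3.14, 3.14].

INTERFACE

Orientations are given as a rotation vector (axis times angle).
In Python, from station import sense, viewer, r gives the robot as it stands.
- The arm moves only by the tool arm_command, never from a script. Its argument "increments" is a list of rows, each an object with "delta_pos": the shift along the tool's x, y, z in mm, a list of three; "rot": the turn, a rotation vector about the tool's x, y, z in rad, a list of three; "grip": the opening in per cent of the stroke, from 0 (shut) to 100 (fully open). In form: [{"delta_pos": [x, y, z], "rot": [wx, wy, wz], "grip": grip}, ...]. A call has 1 to 10 rows; each row is the pose to reach, as a shift and turn from the pose commanded when the call began, along the tool's axes at that moment; what a row does not reach only later rows make up. A row lasts 1/8 s, in which the tool goes at most 62.5 mm and 10.7 degrees, less where a joint would pass 70% of its speed; a pose out of reach is approached as far as the arm can. A call with a gripper value outside its range is refused whole. The fingers move at their own pace and stop on an object; "grip_force" is the grip in N (left out, the last holds). Time passes only in rows, so rows that repeat a pose let the fingers close. It gives the time, the measured TCP pose, the force, the opening and the grip force at its end, in the units of the state.
- sense(): the state, without advancing time (a new reading comes with each control period).
- viewer.get_image(name): name is "side" or "top"; returns a dict with "pixels" (420x560x3 uint8, red, green, blue), "mtx" (3x3 intrinsics, pixels), "extrinsics" (4x4, takes a point from camera to world coordinates). Camera axes: x right, y down, z forward; pixel columns grow to the right and rows downward; lengths in m; the calibration is good to about 2 mm. A picture is of the moment at which its call begins. There is no depth.
- r.close_job(): hands the job in; it is judged then, once.
The state is a dict: "clock": time; "q": joint angles; "dq": joint speeds; "effort": joint torques, N m; "eef_pos": TCP position; "tcp_rot": TCP orientation; "wrist_force": force on the tool from outside, world axes, zero at the start; "ft_torque": the same for the moment, N m; "opening": opening from 0.0 (shut) to 1.0 (fully open); "grip_force": force on a finger pad.
Only numpy, scipy, OpenCV 4.12 (cv2) and the standard library are available. Lean on these libraries where they do the work, as an engineer would, in place of code of your own. Each camera call takes 0.05 s, during which the arm holds its last target. There are 200 camera calls.

TASK

Set up the sketch box for painting: first raise its stiff lid by the bar to half-way upright (45 degrees) and leave it standing there. Then take the mast beside it by the black grip of its cam lever, draw it up until the ring on the mast is level with the tip of the brass pointer and, holding it at that height, slide the lever fully home (away from the robot, towards the lid's hinge side). Do not slide the lever before the ring is at the pointer, do not disturb the dipper or the rubber, and finish still holding the mast up by the lever grip: the lever alone does not carry it.

Things in the scene. Friction and masses are not known exactly. Their poses are not given: they have to be found in the camera images.
- sketch_box: Wooden sketch box fixed to the table. Origin: on the table top, under the centre of the tray. Its x axis points from the front (bar) to the hinge side, y to the left towards the mast, z up. Base board 190 (x) x 285 (y) x 12 mm; the tray on it is 160 x 160 mm with its rim 56 mm above the table. The mast stands at x = -20, y = +150 mm of this frame, in an aluminium guide 34 mm square whose top is 67 mm above the table.
- lid (a joint): Angle of the lid, rad: 0 lies shut, 0.785 is 45 degrees (half-way upright), range 0 to 1.7. The hinge is stiff: the lid stays where it is left; moving the bar takes about 3 to 5 N.
- lid_hinge (a point): A point on the lid's hinge line, which runs along the box's y axis: 83 mm behind the box's origin, 60 mm above the table. The lid swings up about it.
- lid_bar (a point): Middle of the lid's steel pull bar: a round bar of 10 mm diameter and 84 mm length along the box's y axis, on two arms (inner distance 74 mm) 45 mm clear of the lid's front edge, about 210 mm from the hinge line; at lid 0 it is 63 mm above the table. It can turn between the fingers.
- mast: The mast with all it carries: square aluminium bar 14 mm, 0.25 to 0.46 kg, that slides straight up and down in its guide (travel 100 mm) and sinks by its own weight when let go. Its dark head block, 70 (x) x 22 x 18 mm, has its top 113 mm above this origin. The origin lies on the mast's axis, at table height when the mast is right down (113 mm is then the head's height above the table). Axes as the box's.
- mast_ring (a point): Centre of the ring mark round the mast (dark ring, 23 mm diameter, 3 mm high), on the mast's axis at half its height; it rises with the mast. 78 mm above the table when the mast is right down.
- pointer_tip (a point): Tip of the small brass pointer clipped on the thin steel rod to the left of the mast: half-way up its 2 mm thick blade, 16 mm to the left of the mast's axis. Its height (105 to 150 mm above the table) is where the ring must stand; it is fixed but set differently each time. The rod's top is 162 mm above the table.
- cam_lever (a joint): Travel of the cam lever along the top of the mast's head, m: 0 open, 0.028 fully home against its stop. It slides along the box's +x, with about 3 N of friction, and rides up and down with the mast. It starts between 0 and 0.003.
- lever_grip (a point): Point on the black upright grip of the cam lever, to hold it by: the grip is 12 mm thick along the box's x (the sliding direction), 22 mm wide along y, and stands from 26 mm below this point to 18 mm above it. With the mast right down this point is 147 mm above the table. Fingers placed before and behind the grip lift the mast by it and then slide it home.
- dipper_1: Small round tin, 50 mm diameter, 21 mm high, on the table; origin at its underside. Leave alone.
- rubber: Grey putty rubber, 26 x 42 x 12 mm, on the table; origin at its underside. Leave alone.

How it is judged:
On the way, in this order (a step that is already met when the one before it is completed fails the run):
1. the lid stands at 45 degrees (within 8 degrees) and the lever is still open (value of joint lid between 0.645 and 0.925 rad and value of joint cam_lever below 0.012 m), for 0.3 s.
2. the mast's ring is level with the pointer (within 6 mm) while the lever is still open (z of mast_ring in the frame of pointer_tip between -0.006 and 0.006 m and value of joint cam_lever below 0.012 m), for 0.1 s.
At the end, for the whole second after the job is handed in: The lid stands at 45 degrees within 8 degrees, the ring on the mast is level with the pointer within 6 mm, the cam lever is home (at least 24 of its 28 mm), and the fingers still hold the mast by its lever with at least 1 N of contact (value of joint lid between 0.645 and 0.925 rad and z of mast_ring in the frame of pointer_tip between -0.006 and 0.006 m and value of joint cam_lever above 0.024 m and contact force between the fingers and mast above 1 N); the arm keeps its last pose, push and grip.
It fails at once if the lever is slid (beyond 12 mm) while the ring is more than 10 mm from the pointer's height (value of joint cam_lever above 0.012 m and not (z of mast_ring in the frame of pointer_tip between -0.01 and 0.01 m)).
It fails at once if the dipper is shifted by more than 20 mm (distance of dipper_1 from where it was at the start of the episode above 0.02 m).
It fails at once if the rubber is shifted by more than 20 mm (distance of rubber from where it was at the start of the episode above 0.02 m).
It also fails if it takes over 48 s, if anything falls off the work surface, if the arm or the gripper's body presses on something with over 40 N, if the wrist force passes 120 N, or if a joint passes its speed limit or range.

## Working session

There is one attempt and no reset: what is moved stays moved. The work goes in short steps, Python scripts to look and compute and a tool call to move; the robot and the scene stay as the last step left them, time stands still between calls to the robot, and variables do not carry over. Pictures are saved under pics/ and viewed, at most 10 in all, crops included, and the job is handed in when it is done.

Besides the shell and the picture viewer there is one more tool, called after "Call:" as name([rows], argument=value, ...), one row to a line, values as JSON. arm_command: Moves the arm, as the interface text tells. Its arguments: {"type":"object","properties":{"increments":{"type":"array"},"grip_force":{"type":"number"}},"required":["increments"]}

```bash
mkdir -p pics; ls
cat > h.py <<'E'
import numpy as np, cv2
from station import sense, viewer, r
def snap(n,f):
    d=viewer.get_image(n); cv2.imwrite('pics/'+f,d['pixels'][:,:,::-1]); np.savez('pics/'+f[:-4]+'.npz',**{k:np.array(v) for k,v in d.items() if k in('pixels','mtx','extrinsics')})
    return d
def ray(d,u,v):
    K=np.array(d['mtx']);E=np.array(d['extrinsics'])
    w=E[:3,:3]@np.linalg.solve(K,[u,v,1.]); return E[:3,3],w
def onz(d,u,v,z):
    o,w=ray(d,u,v); return o+w*(z-o[2])/w[2]
def proj(d,p):
    K=np.array(d['mtx']);E=np.array(d['extrinsics'])
    c=E[:3,:3].T@(np.array(p)-E[:3,3]); c=K@c; return c[:2]/c[2]
def two(d1,a,d2,b):
    o1,w1=ray(d1,*a);o2,w2=ray(d2,*b)
    s=np.linalg.lstsq(np.c_[w1,-w2],o2-o1,rcond=None)[0]
    p,q=o1+w1*s[0],o2+w2*s[1]; return (p+q)/2,np.linalg.norm(p-q)
E
python3 - <<'E'
from h import *
for n in('side','top'):
    d=snap(n,n+'1.png'); print(np.round(d['mtx'],1),np.round(d['extrinsics'],3))
print(sense())
E
```

```text
pics
[[381.3   0.  281.3]
 [  0.  381.3 216.6]
 [  0.    0.    1. ]] [[ 0.993 -0.068  0.1    0.383]
 [-0.121 -0.5    0.858 -0.434]
 [-0.008 -0.863 -0.505  0.549]
 [ 0.     0.     0.     1.   ]]
[[518.5   0.  288. ]
 [  0.  518.5 206.1]
 [  0.    0.    1. ]] [[-0.021 -0.982  0.19   0.304]
 [-1.     0.018 -0.015  0.324]
 [ 0.011 -0.19  -0.982  1.034]
 [ 0.     0.     0.     1.   ]]
{'clock': 0.1, 'q': array([ 1.27647196,  0.61577923, -0.01261362,  1.4247023 ,  0.00810609,
        1.10340046, -0.04039039]), 'dq': array([-3.35250421e-04, -2.67699495e-03,  1.67760186e-04, -4.27863401e-03,
       -3.29554841e-05,  1.14166336e-03, -1.55169123e-04]), 'effort': array([ 1.86479840e-03, -4.60041475e+01,  2.10173037e-01, -1.66244978e+01,
       -6.12411881e-02,  1.69172563e-02,  9.13124586e-05]), 'eef_pos': array([ 0.17183627, -0.62615333,  0.21763715]), 'tcp_rot': array([-3.11125616e+00, -4.19262656e-01,  5.21370780e-04]), 'wrist_force': array([0.95974899, 0.07408744, 0.17801399]), 'ft_torque': array([ 0.03193063, -0.0385901 ,  0.02330736]), 'grip_force': 0.0, 'opening': 1.0010933814922913}
```

View pics/side1.png

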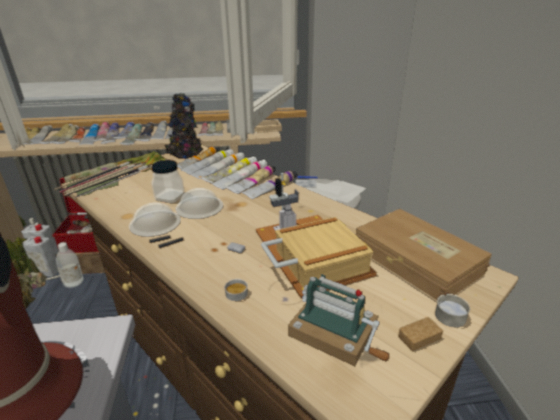

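View pics/top1.png

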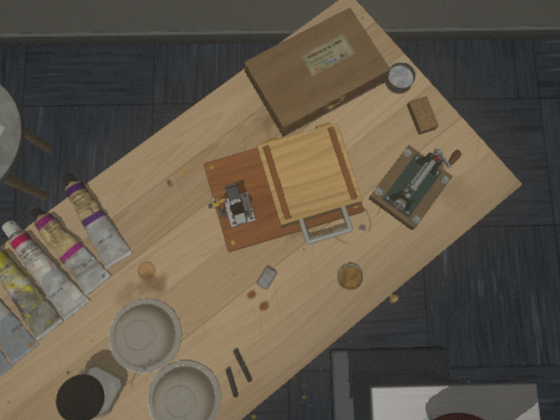

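Side: lid bar about (277,254), mast with black grip (278,186), lid at (325,250). Top: bar about (328,234), mast about (238,205), dipper (349,276), rubber (267,277). I'll enlarge both.

Run:
```python
import cv2
a=cv2.imread('pics/side1.png')[165:305,225:385]; b=cv2.imread('pics/top1.png')[110:260,190:380]
cv2.imwrite('pics/c1.png',cv2.resize(a,None,fx=4.2,fy=4.2,interpolation=cv2.INTER_CUBIC))
cv2.imwrite('pics/c2.png',cv2.resize(b,None,fx=4,fy=4,interpolation=cv2.INTER_CUBIC))
```

```text
(no output)
```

View pics/c1.png

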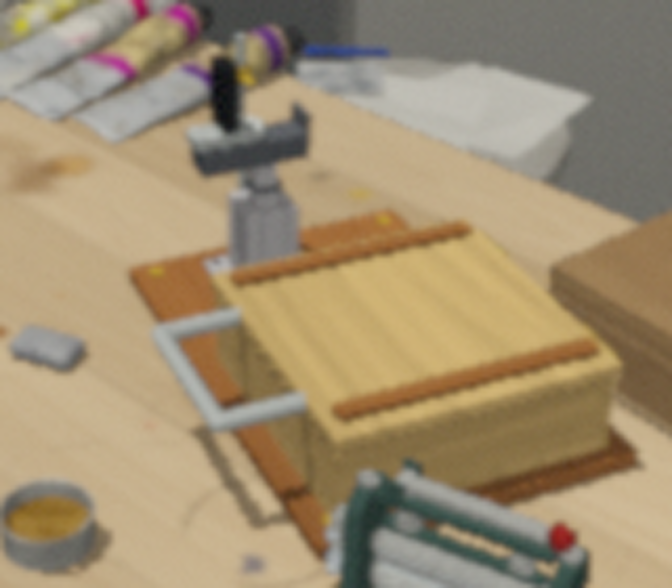

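View pics/c2.png

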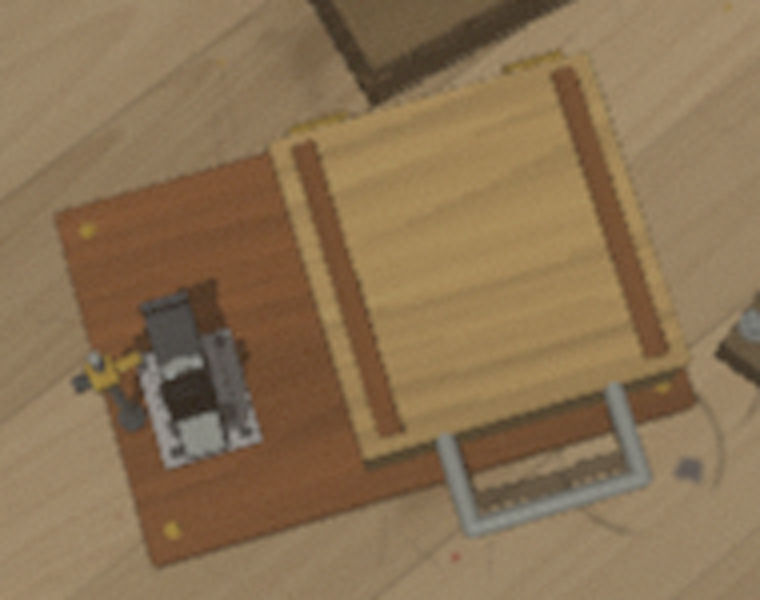

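Crops: bar ends in top crop at (473,524) and (640,478), in side crop at (158,332) and (213,420). The black grip top is at side crop (222,62) and top crop (188,395). The brass tip is at top crop (137,358), half hidden in side at about (245,76).

```bash
cat >> h.py <<'E'
def load(f): return dict(np.load('pics/'+f+'.npz'))
E
python3 - <<'E'
from h import *
np.set_printoptions(precision=4,suppress=True)
s,t=load('side1'),load('top1')
S=lambda u,v:(225+u/4.2,165+v/4.2); T=lambda u,v:(190+u/4,110+v/4)
bl=onz(t,*T(473,524),.063); br=onz(t,*T(640,478),.063); print('bar top',bl,br)
print('bar side',onz(s,*S(158,330),.063),onz(s,*S(211,420),.063))
c=[onz(t,*T(*p),.012) for p in((58,213),(155,565),(690,400))]; print('board',c)
X=(c[0]-c[1])[:2]; Y=(c[1]-c[2])[:2]; print('yawX',np.arctan2(X[1],X[0]),'Y',np.arctan2(Y[1],Y[0])-np.pi/2,np.linalg.norm(X),np.linalg.norm(Y))
b=(br-bl)[:2]; print('bar yaw',np.arctan2(-b[1],-b[0])-np.pi/2)
yaw=(np.arctan2(X[1],X[0])+np.arctan2(Y[1],Y[0])-np.pi/2)/2
ex=np.array([np.cos(yaw),np.sin(yaw)]);ey=np.array([-ex[1],ex[0]])
bar=(bl+br)[:2]/2; side=(onz(s,*S(158,330),.063)+onz(s,*S(211,420),.063))[:2]/2
print('yaw',yaw,'bar',bar,side)
g=onz(t,*T(188,383),.165)[:2]
O1=bar+ex*(.210-.083); print('O from bar',O1,'board: O-front in ex',(O1-c[1][:2])@ex,'left',(O1-c[1][:2])@ey)
m=O1-.02*ex+.15*ey; print('mast from bar',m,'grip top',g,'rel',(g-m)@ex,(g-m)@ey)
print('two grip',two(t,T(188,383),s,S(222,60)))
for z in(.105,.125,.15):
  p=onz(t,*T(137,358),z)[:2]-m; print(z,p@ex,p@ey, proj(s,[*(m+.016*ey),z]),(proj(s,[*(m+.016*ey),z])-[225,165])*4.2)
E
```

```text
bar top [0.4241 0.2726 0.063 ] [0.4444 0.1929 0.063 ]
bar side [0.4232 0.2792 0.063 ] [0.443  0.1971 0.063 ]
board [array([0.5937, 0.4768, 0.012 ]), array([0.4131, 0.4273, 0.012 ]), array([0.4909, 0.1591, 0.012 ])]
yawX 0.26745129109459354 Y 0.28211825863404827 0.18723480132940706 0.27927590272247604
bar yaw 0.24999184369017935
yaw 0.27478477486432085 bar [0.4343 0.2327] [0.4331 0.2382]
O from bar [0.5565 0.2672] board: O-front in ex 0.09456567929684367 left -0.19304017084453826
mast from bar [0.4965 0.4062] grip top [0.4743 0.3979] rel -0.023633081086737295 -0.0018671816385638753
two grip (array([0.4735, 0.398 , 0.1649]), np.float64(0.001680970796421318))
0.105 0.006968250190350183 0.018936138295211485 [284.7598 196.4272] [250.9913 131.9944]
0.125 0.002357470099525051 0.01795754046267822 [284.7295 189.3449] [250.8638 102.2484]
0.15 -0.0034060050140063353 0.016734293172011683 [284.6906 180.2794] [250.7006  64.1736]
```

```bash
cat >> h.py <<'E'
from scipy.spatial.transform import Rotation as R
YAW=.272; EX=np.array([np.cos(YAW),np.sin(YAW),0]);EY=np.array([-EX[1],EX[0],0]);EZ=np.array([0,0,1.])
BAR=np.array([.434,.235,.063])
def goal(): return R.from_matrix(np.c_[-EY,EX,-EZ]) if np.linalg.det(np.c_[-EY,EX,-EZ])>0 else R.from_matrix(np.c_[EY,EX,-EZ])
def plan(pts):
    s=sense(); A=R.from_rotvec(s['tcp_rot'])
    for p in pts: print(np.round(1000*A.inv().apply(np.array(p)-s['eef_pos']),1))
    print('rot',np.round((A.inv()*goal()).as_rotvec(),3),'pos',np.round(s['eef_pos'],4),'t',s['clock'],'F',np.round(s['wrist_force'],1),'op',s['opening'],s['grip_force'])
E
python3 - <<'E'
from h import *
plan([(.32,-.5,.27),(.5,-.3,.27),(.55,-.1,.27),(.55,.05,.27),(.46,.2,.25)])
# yellow in side for pointer
s=load('side1');im=s['pixels'];h=cv2.cvtColor(im,cv2.COLOR_RGB2HSV)
print(h[176:200,276:292].tolist()and '')
for v in range(176,200): print(v,' '.join('%3d,%3d,%3d'%tuple(im[v,u]) for u in range(279,290)))
E
```

```text
[176.3 -82.6 -52.2]
[ 402.8 -227.8  -51.9]
[ 503.9 -407.4  -51.5]
[ 543.7 -552.   -51.1]
[ 496.6 -720.5  -30.8]
rot [-0.002 -0.002 -1.575] pos [ 0.1718 -0.6262  0.2176] t 0.1 F [1.  0.1 0.2] op 1.0010933814922913 0.0

176 120,109, 83 138,128,102 137,132,117 132,132,120 145,137,111 167,153,112 169,153,106 155,138, 98 140,122, 98 117, 94, 99  94, 63,100
177 129,118, 88 142,133,104 137,134,118 131,130,117 146,137,110 168,154,111 168,153,108 153,139, 97 135,119, 88 118, 99, 90 100, 73, 94
178 103, 92, 68 124,117, 94 128,127,114 130,129,117 148,138,113 166,151,108 167,151,106 151,135, 95 131,119, 83 116,100, 84  96, 74, 84
179  65, 60, 48  88, 85, 70 110,108, 96 123,122,110 138,130,103 158,143,102 159,144, 99 146,132, 90 128,115, 80 111, 96, 76  90, 71, 75
180  36, 39, 36  61, 60, 53  96, 89, 75 123,114, 90 132,117, 81 141,125, 80 142,128, 84 132,119, 81 120,107, 74 105, 93, 71  87, 69, 70
181  30, 29, 32  47, 43, 32  93, 79, 49 129,111, 58 138,117, 57 133,113, 57 125,111, 71 118,105, 70 110, 98, 67 101, 87, 68  80, 66, 65
182  24, 24, 27  38, 37, 24  89, 72, 33 130,109, 40 147,122, 47 14
[... 1681 characters left out ...]
,146,127 150,136,118
195  30, 31, 35  40, 43, 43  65, 67, 64  96, 99, 94 109,112,109 123,126,122 151,154,149 171,173,168 151,152,147 124,123,116 109,108,104
196  65, 68, 66  77, 79, 77  92, 96, 94 112,115,111 121,123,119 122,123,120 130,133,129 139,141,136 127,130,127 103,107,106  96, 98,101
197 110,113,110 109,112,108 111,115,110 120,123,118 121,122,121 118,120,116 117,119,116 115,117,114 105,107,105  92, 94, 94  88, 92, 94
198 116,118,115 113,117,113 113,117,112 113,116,112 112,116,111 105,106,105  95, 98, 97  89, 91, 90  79, 82, 82  74, 77, 79  83, 85, 86
199 104,107,103  93, 96, 93  86, 87, 85  84, 87, 86  86, 89, 88  81, 82, 82  74, 77, 76  68, 69, 71  66, 67, 69  67, 68, 68  67, 68, 71
```

Call:
arm_command([
  {"delta_pos":[45,-20,-30],"rot":[0,0,-0.1],"grip":100},
  {"delta_pos":[90,-42,-52],"rot":[0,0,-0.25],"grip":100},
  {"delta_pos":[140,-65,-52],"rot":[0,0,-0.4],"grip":100},
  {"delta_pos":[185,-90,-52],"rot":[0,0,-0.55],"grip":90},
  {"delta_pos":[235,-120,-52],"rot":[0,0,-0.7],"grip":80},
  {"delta_pos":[285,-150,-52],"rot":[0,0,-0.85],"grip":70},
  {"delta_pos":[335,-185,-52],"rot":[0,0,-1.0],"grip":60},
  {"delta_pos":[385,-215,-52],"rot":[0,0,-1.15],"grip":50},
  {"delta_pos":[415,-255,-52],"rot":[0,0,-1.3],"grip":40},
  {"delta_pos":[440,-300,-52],"rot":[0,0,-1.45],"grip":38},
])

```text
clock: 1.35
eef_pos: [0.5174, -0.2194, 0.27]
tcp_rot: [-2.046, -2.383, 0.0]
wrist_force: [-0.3, 0.2, -0.1]
opening: 0.388
grip_force: 0.0
```

Run:
```python
from h import *
plan([(.55,-.1,.27),(.55,.05,.27),(.434,.235,.25),(.434,.235,.14),(.434,.235,.046)])
```

```text
[113.1  50.3   0. ]
[2.614e+02 7.300e+01 1.000e-01]
[461.8 -13.6  20.3]
[461.7 -13.5 130.3]
[461.6 -13.5 224.3]
rot [-0.001 -0.001 -0.12 ] pos [ 0.5174 -0.2194  0.27  ] t 1.35 F [-0.3  0.2 -0.1] op 0.3881603558441209 0.0
```

Call:
arm_command([
  {"delta_pos":[55,25,0],"rot":[0,0,-0.12],"grip":38},
  {"delta_pos":[112,50,0],"rot":[0,0,-0.12],"grip":38},
  {"delta_pos":[170,60,0],"rot":[0,0,-0.12],"grip":38},
  {"delta_pos":[230,65,0],"rot":[0,0,-0.12],"grip":38},
  {"delta_pos":[285,60,0],"rot":[0,0,-0.12],"grip":38},
  {"delta_pos":[340,35,10],"rot":[0,0,-0.12],"grip":38},
  {"delta_pos":[400,15,20],"rot":[0,0,-0.12],"grip":38},
  {"delta_pos":[450,-8,40],"rot":[0,0,-0.12],"grip":38},
  {"delta_pos":[461.5,-13.5,90],"rot":[0,0,-0.12],"grip":38},
  {"delta_pos":[461.5,-13.5,120],"rot":[0,0,-0.12],"grip":38},
])

```text
clock: 2.6
eef_pos: [0.4338, 0.2344, 0.1488]
tcp_rot: [-1.9, -2.5, 0.003]
wrist_force: [0.1, -0.6, 0.1]
opening: 0.38
grip_force: 0.0
```

Run:
```python
from h import *
plan([(.434,.235,.14),(.434,.235,.044)])
d=snap('side','side2.png');t=snap('top','top2.png')
im=d['pixels'][150:310,200:390][:,:,::-1]; cv2.imwrite('pics/c3.png',cv2.resize(im,None,fx=3,fy=3,interpolation=cv2.INTER_CUBIC))
```

```text
[0.6 0.4 8.8]
[  0.6   0.6 104.8]
rot [-0.003  0.    -0.001] pos [0.4338 0.2344 0.1488] t 2.6 F [ 0.1 -0.6  0.1] op 0.3801199796046871 0.0
```

View pics/c3.png

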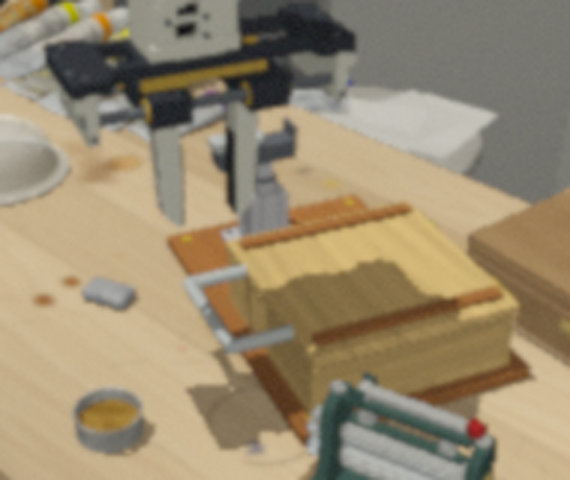

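The crop shows the fingers, tips at about (172,218) and (245,235), lined up above the bar at (210,310). Descending.

Call:
arm_command([
  {"delta_pos":[0,0,35],"rot":[0,0,0],"grip":38},
  {"delta_pos":[0.5,0.5,70],"rot":[0,0,0],"grip":38},
  {"delta_pos":[0.5,0.5,90],"rot":[0,0,0],"grip":38},
  {"delta_pos":[0.5,0.5,103],"rot":[0,0,0],"grip":38},
  {"delta_pos":[0.5,0.5,103],"rot":[0,0,0],"grip":38},
  {"delta_pos":[0.5,0.5,103],"rot":[0,0,0],"grip":5},
  {"delta_pos":[0.5,0.5,103],"rot":[0,0,0],"grip":5},
  {"delta_pos":[0.5,0.5,103],"rot":[0,0,0],"grip":5},
  {"delta_pos":[0.5,0.5,103],"rot":[0,0,0],"grip":5},
], grip_force=20)

```text
clock: 3.82
eef_pos: [0.4344, 0.2336, 0.0476]
tcp_rot: [-1.904, -2.497, 0.005]
wrist_force: [-4.3, -0.7, 2.3]
opening: 0.097
grip_force: 20.0
```

Run:
```python
from h import *
plan([])
# arc: rows relative to bar: +tool y = box x, -tool z = up
for a in np.arange(6,52,4.): b=np.radians(a); print(a,np.round([0,210*(1-np.cos(b)),-210*np.sin(b)],1))
```

```text
rot [-0.003  0.001 -0.004] pos [0.4344 0.2336 0.0476] t 3.825 F [-4.3 -0.7  2.3] op 0.09678742226664976 19.99462455511093
6.0 [  0.    1.2 -22. ]
10.0 [  0.    3.2 -36.5]
14.0 [  0.    6.2 -50.8]
18.0 [  0.   10.3 -64.9]
22.0 [  0.   15.3 -78.7]
26.0 [  0.   21.3 -92.1]
30.0 [   0.    28.1 -105. ]
34.0 [   0.    35.9 -117.4]
38.0 [   0.    44.5 -129.3]
42.0 [   0.    53.9 -140.5]
46.0 [   0.    64.1 -151.1]
50.0 [   0.    75.  -160.9]
```

Call:
arm_command([
  {"delta_pos":[0,0.5,-10],"rot":[0,0,0],"grip":5},
  {"delta_pos":[0,1,-22],"rot":[0,0,0],"grip":5},
  {"delta_pos":[0,3,-36.5],"rot":[0,0,0],"grip":5},
  {"delta_pos":[0,6,-51],"rot":[0,0,0],"grip":5},
  {"delta_pos":[0,10,-65],"rot":[0,0,0],"grip":5},
  {"delta_pos":[0,15,-78.5],"rot":[0,0,0],"grip":5},
  {"delta_pos":[0,21,-92],"rot":[0,0,0],"grip":5},
  {"delta_pos":[0,28,-105],"rot":[0,0,0],"grip":5},
  {"delta_pos":[0,28,-105],"rot":[0,0,0],"grip":5},
])

```text
clock: 4.95
eef_pos: [0.4634, 0.2417, 0.1548]
tcp_rot: [1.906, 2.496, 0.002]
wrist_force: [-5.2, -0.9, 4.4]
opening: 0.098
grip_force: 20.0
```

Run:
```python
from h import *
plan([])
```

```text
rot [ 0.001 -0.    -0.006] pos [0.4634 0.2417 0.1548] t 4.95 F [-5.2 -0.9  4.4] op 0.09829252972146395 19.99187797307968
```

Call:
arm_command([
  {"delta_pos":[0,8,-12.5],"rot":[0,0,0],"grip":5},
  {"delta_pos":[0,16.5,-24.5],"rot":[0,0,0],"grip":5},
  {"delta_pos":[0,25.5,-35.5],"rot":[0,0,0],"grip":5},
  {"delta_pos":[0,33,-43.5],"rot":[0,0,0],"grip":5},
  {"delta_pos":[0,33,-43.5],"rot":[0,0,0],"grip":5},
  {"delta_pos":[0,33,-43.5],"rot":[0,0,0],"grip":5},
])

```text
clock: 5.7
eef_pos: [0.4955, 0.2507, 0.1982]
tcp_rot: [1.906, 2.497, 0.003]
wrist_force: [-6.3, -1.1, 4.6]
opening: 0.096
grip_force: 20.0
```

Run:
```python
from h import *
plan([])
s=sense();H=.083+.127; g=s['eef_pos']+[0,0,.019]; rel=g-BAR
print('angle',np.degrees(np.arctan2(g[2]-.060,H-rel@EX)))
d=snap('side','side3.png')
im=d['pixels'][130:310,200:400][:,:,::-1]; cv2.imwrite('pics/c4.png',cv2.resize(im,None,fx=3,fy=3,interpolation=cv2.INTER_CUBIC))
```

```text
rot [ 0.002 -0.    -0.005] pos [0.4955 0.2507 0.1982] t 5.7 F [-6.3 -1.1  4.6] op 0.09639019000328927 19.992259740829468
angle 47.01052026346912
```

View pics/c4.png

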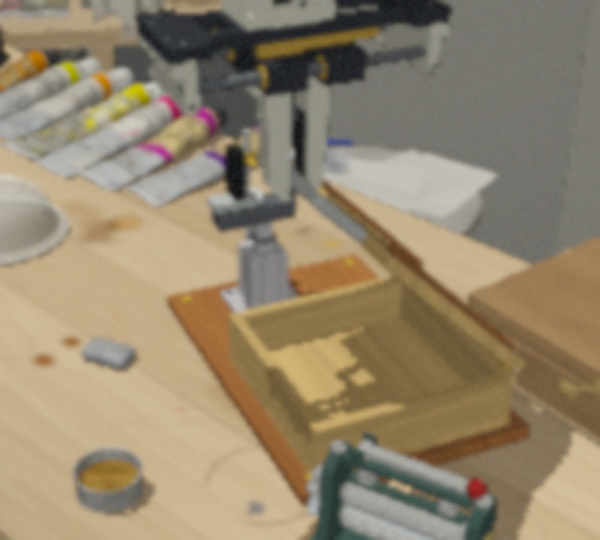

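Lid stands at about 46°, its bar in the fingers at crop (295,185); the mast with its black grip at crop (236,175) is untouched. Releasing.

Run:
```python
from h import *
plan([(.4955,.2507,.29),(.4735,.398,.29),(.4735,.398,.20)])
```

```text
[  0.    0.2 -91.9]
[147.9  17.8 -91.8]
[147.9  17.6  -1.8]
rot [ 0.002 -0.    -0.005] pos [0.4955 0.2507 0.1981] t 5.75 F [-5.6 -0.3  5.1] op 0.10004505722649694 19.992219507694244
```

Call:
arm_command([
  {"delta_pos":[0,0,0],"rot":[0,0,0],"grip":20},
  {"delta_pos":[0,0,0],"rot":[0,0,0],"grip":40},
  {"delta_pos":[0,0,0],"rot":[0,0,0],"grip":40},
  {"delta_pos":[0,0,-20],"rot":[0,0,0],"grip":40},
  {"delta_pos":[0,0,-50],"rot":[0,0,0],"grip":40},
  {"delta_pos":[0,0,-92],"rot":[0,0,0],"grip":40},
  {"delta_pos":[0,0,-92],"rot":[0,0,0],"grip":45},
])

```text
clock: 6.62
eef_pos: [0.4972, 0.2517, 0.2917]
tcp_rot: [1.904, 2.494, 0.013]
wrist_force: [0.5, 0.7, -1.3]
opening: 0.441
grip_force: 0.0
```

Run:
```python
from h import *
plan([(.4955,.2507,.29),(.4735,.398,.29),(.4735,.398,.20)])
d=snap('side','side4.png');t=snap('top','top4.png')
im=d['pixels'][130:270,230:370][:,:,::-1];im2=t['pixels'][130:270,190:370][:,:,::-1]
cv2.imwrite('pics/c5.png',np.hstack([cv2.resize(im,(400,400),interpolation=cv2.INTER_CUBIC),cv2.resize(im2,(400,400),interpolation=cv2.INTER_CUBIC)]))
```

```text
[-0.5 -1.9  1.7]
[147.4  15.7   2.1]
[147.2  14.9  92.1]
rot [ 0.008 -0.002 -0.005] pos [0.4972 0.2517 0.2917] t 6.625 F [ 0.5  0.7 -1.3] op 0.4406044320919334 0.0
```

View pics/c5.png

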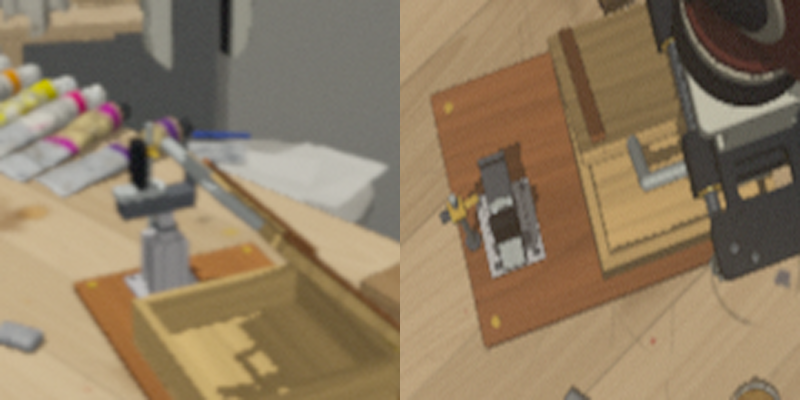

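The lid stays up (bar's left corner at crop-left (172,140)), the grip is at (138,160) with the brass pointer just right of it, both untouched. Going over the mast.

Call:
arm_command([
  {"delta_pos":[40,5,2],"rot":[0.008,0,-0.005],"grip":48},
  {"delta_pos":[90,10,2],"rot":[0.008,0,-0.005],"grip":48},
  {"delta_pos":[130,14,2],"rot":[0.008,0,-0.005],"grip":48},
  {"delta_pos":[147.5,15.5,2],"rot":[0.008,0,-0.005],"grip":48},
  {"delta_pos":[147.5,15,50],"rot":[0.008,0,-0.005],"grip":48},
  {"delta_pos":[147.5,15,92],"rot":[0.008,0,-0.005],"grip":48},
  {"delta_pos":[147.5,15,92],"rot":[0.008,0,-0.005],"grip":48},
])

```text
clock: 7.6
eef_pos: [0.47, 0.3926, 0.1922]
tcp_rot: [-1.899, -2.497, 0.026]
wrist_force: [0.2, 0.9, 0.5]
opening: 0.477
grip_force: 0.0
```

Run:
```python
from h import *
t,d=load('top4'),load('side4')
p,e=two(t,(300.5,194),d,(290.2,179)); rel=p-BAR; print('bar corner',p,e,rel@EX,np.degrees(np.arctan2(p[2]-.06,.21-rel@EX)))
plan([(.4735,.398,.132)])
d=snap('side','side5.png')
im=d['pixels'][130:260,200:360][:,:,::-1]; cv2.imwrite('pics/c6.png',cv2.resize(im,None,fx=4,fy=4,interpolation=cv2.INTER_CUBIC))
```

```text
bar corner [0.48488652 0.29088035 0.21276645] 0.004741391458256928 0.06402842558670027 46.30298312337085
[ 4.6  5.8 60.1]
rot [-0.016  0.006 -0.001] pos [0.47   0.3926 0.1922] t 7.6 F [0.2 0.9 0.5] op 0.4774693641885522 0.0
```

View pics/c6.png

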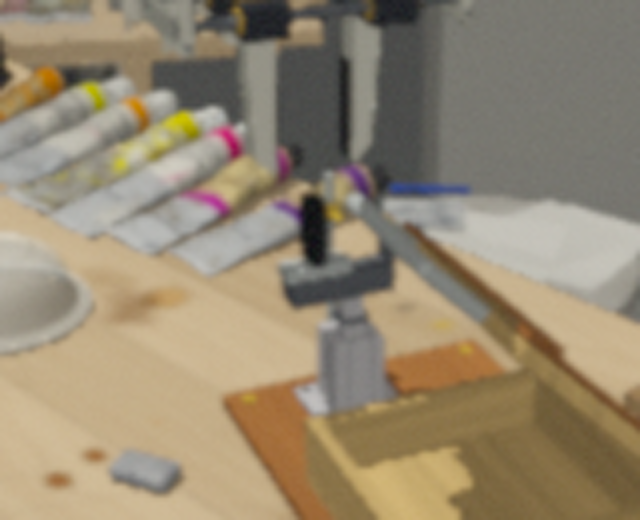

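Call:
arm_command([
  {"delta_pos":[2,3,15],"rot":[-0.01,0.004,0],"grip":48},
  {"delta_pos":[4.5,5.5,30],"rot":[-0.01,0.004,0],"grip":48},
  {"delta_pos":[4.5,5.5,30],"rot":[-0.01,0.004,0],"grip":48},
  {"delta_pos":[4.5,5.5,30],"rot":[-0.01,0.004,0],"grip":48},
])

```text
clock: 8.15
eef_pos: [0.4749, 0.4025, 0.167]
tcp_rot: [-1.899, -2.5, -0.008]
wrist_force: [-0.5, 0.0, 1.1]
opening: 0.479
grip_force: 0.0
```

Run:
```python
from h import *
plan([(.4735,.398,.136)])
```

```text
[-4.1 -2.7 30.9]
rot [ 0.003 -0.005 -0.   ] pos [0.4749 0.4025 0.167 ] t 8.15 F [-0.5  0.   1.1] op 0.47888567059188875 0.0
```

Call:
arm_command([
  {"delta_pos":[-4,-2.5,15],"rot":[0,0,0],"grip":48},
  {"delta_pos":[-4,-2.5,30],"rot":[0,0,0],"grip":48},
  {"delta_pos":[-4,-2.5,30],"rot":[0,0,0],"grip":48},
  {"delta_pos":[-4,-2.5,30],"rot":[0,0,0],"grip":48},
  {"delta_pos":[-4,-2.5,30],"rot":[0,0,0],"grip":48},
  {"delta_pos":[-4,-2.5,30],"rot":[0,0,0],"grip":48},
])

```text
clock: 8.9
eef_pos: [0.4734, 0.3981, 0.1365]
tcp_rot: [-1.898, -2.501, -0.008]
wrist_force: [-0.4, -0.1, -0.1]
opening: 0.479
grip_force: 0.0
```

Run:
```python
from h import *
plan([(.4735,.398,.136)])
```

```text
[-0.1  0.1  0.5]
rot [ 0.003 -0.004  0.   ] pos [0.4734 0.3981 0.1365] t 8.9 F [-0.4 -0.1 -0.1] op 0.47944749647920065 0.0
```

Close with firm grip.

Call:
arm_command([
  {"delta_pos":[0,0,0],"rot":[0,0,0],"grip":5},
  {"delta_pos":[0,0,0],"rot":[0,0,0],"grip":5},
  {"delta_pos":[0,0,0],"rot":[0,0,0],"grip":5},
  {"delta_pos":[0,0,0],"rot":[0,0,0],"grip":5},
  {"delta_pos":[0,0,0],"rot":[0,0,0],"grip":5},
  {"delta_pos":[0,0,0],"rot":[0,0,0],"grip":5},
], grip_force=35)

```text
clock: 9.65
eef_pos: [0.4738, 0.3979, 0.1362]
tcp_rot: [-1.899, -2.501, -0.008]
wrist_force: [2.3, 0.7, -1.7]
opening: 0.127
grip_force: 35.0
```

Call:
arm_command([
  {"delta_pos":[0,0,-8],"rot":[0,0,0],"grip":5},
  {"delta_pos":[0,0,-17],"rot":[0,0,0],"grip":5},
  {"delta_pos":[0,0,-26],"rot":[0,0,0],"grip":5},
  {"delta_pos":[0,0,-35],"rot":[0,0,0],"grip":5},
  {"delta_pos":[0,0,-44],"rot":[0,0,0],"grip":5},
  {"delta_pos":[0,0,-52],"rot":[0,0,0],"grip":5},
  {"delta_pos":[0,0,-56],"rot":[0,0,0],"grip":5},
  {"delta_pos":[0,0,-56],"rot":[0,0,0],"grip":5},
  {"delta_pos":[0,0,-56],"rot":[0,0,0],"grip":5},
])

```text
clock: 10.78
eef_pos: [0.4732, 0.3977, 0.1922]
tcp_rot: [-1.898, -2.501, -0.007]
wrist_force: [2.1, 2.6, -3.1]
opening: 0.124
grip_force: 35.0
```

Run:
```python
from h import *
plan([(.4735,.398,.1985)])
d=snap('side','side6.png');t=snap('top','top6.png')
im=d['pixels'][140:240,235:335][:,:,::-1]; im2=t['pixels'][150:250,190:290][:,:,::-1]
cv2.imwrite('pics/c7.png',np.hstack([cv2.resize(i,(400,400),interpolation=cv2.INTER_CUBIC)for i in(im,im2)]))
```

```text
[ 0.2  0.4 -6.3]
rot [ 0.002 -0.004  0.   ] pos [0.4732 0.3977 0.1922] t 10.775 F [ 2.1  2.6 -3.1] op 0.12393676184457227 34.999061822891235
```

View pics/c7.png

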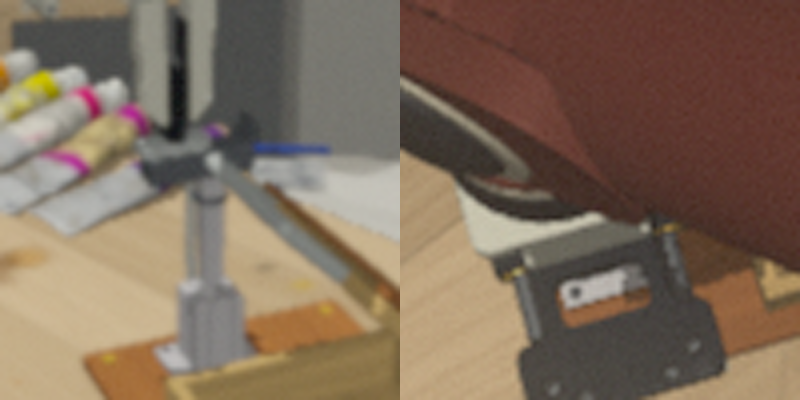

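Mast is raised: ring at crop (208,196), i.e. pixel (287,189); the rod is visible left of it and the pointer is hidden behind the head. Checking heights numerically from the earlier pictures.

Run:
```python
from h import *
m=np.array([.4735,.398,0])+.022*EX; m[2]=0
s1,t1,s6,s4=load('side1'),load('top1'),load('side6'),load('side4')
# brass tip-region blob in side1 & side4 : strongly yellow
for n,s in(('1',s1),('4',s4),('5',load('side5'))):
    im=s['pixels'].astype(int); w=np.clip(np.minimum(im[...,0],im[...,1])-im[...,2]-45,0,None)[179:188,279:290]
    v,u=np.mgrid[179:188,279:290]; print(n,'w-centroid',(w*u).sum()/w.sum(),(w*v).sum()/w.sum()); 
for y in(.016,.02,.024,.03): print(y,[proj(s1,m+y*EY+[0,0,z]).round(1) for z in(.135,.14,.145)])
t=t1['pixels'].astype(int); w=(np.minimum(t[...,0],t[...,1])-t[...,2])[192:212,205:230]
for row in range(193,208): print(row,w[row-192])
# ring: dark band in side6 along mast column
g=s6['pixels'].astype(int).sum(2)/3; print('ring col',[(v,round(g[v,285:290].mean())) for v in range(178,204)])
for z in(.130,.134,.138): print(z,proj(s6,m+[0,0,z]).round(2), proj(s6,m+[0,0,z]-.0115*EY).round(2))
```

```text
1 w-centroid 283.2861635220126 182.84591194968553
4 w-centroid 283.28739002932554 182.90322580645162
5 w-centroid 283.3227665706052 182.89048991354466
0.016 [array([284.1, 186.2]), array([284.1, 184.4]), array([284.1, 182.5])]
0.02 [array([283.5, 185.5]), array([283.5, 183.7]), array([283.5, 181.9])]
0.024 [array([282.9, 184.9]), array([282.9, 183.1]), array([282.8, 181.3])]
0.03 [array([282., 184.]), array([281.9, 182.2]), array([281.9, 180.3])]
193 [30 28 29 33 31 29 29 29 29 31 32 30 35 30 29 32 31 29 28 26 20 18  7  2
  5]
194 [29 30 29 29 31 31 26 26 30 31 33 30 30 29 30 28 32 32 22 21 22 15 10  5
  5]
195 [30 28 28 30 29 29 26 28 29 29 30 29 30 28 27 28 28 31 26 20 20 19 13  5
  5]
196 [28 31 30 30 29 28 29 26 25 28 30 27 30 28 28 28 28 26 23 16 18 22 16  8
  5]
197 [28 29 29 30 30 28 28 25 19 22 29 28 25 29 28 28 22 17 28 24 18 17 11  7
  3]
198 [28 29 30 29 30 28 26 15 12 17 26 37 35 30 31 25 26 38 48 38 13  7  5  3
  4]
199 [31 31 31 28 28 26 19  8  9 13 19 47 47 26 32 45 50 58 65 54 25  5  2  5
  5]
200 [29 29 30 28 29 27 32 18  7  7 10 45 51 39 52 58 64 64 59 49 23  4  6  
[... 313 characters left out ...]
0 13  5  7  5  4
  5]
205 [29 32 20  8  6  4  6 33 59 67 66 65 61 53 43 27 24 28 21 14  8  4  4  5
  5]
206 [29 30 27 14  5  7  6 15 51 68 60 52 42 25 19 26 27 31 24 17  8  8  4  5
  7]
207 [31 28 30 22  5 10 17 21 39 55 42 25 16  8 12 15 26 27 22 16 11  6  4  4
  5]
ring col [(178, 116), (179, 137), (180, 138), (181, 125), (182, 106), (183, 93), (184, 102), (185, 118), (186, 123), (187, 125), (188, 120), (189, 102), (190, 90), (191, 107), (192, 121), (193, 126), (194, 126), (195, 126), (196, 126), (197, 126), (198, 126), (199, 127), (200, 128), (201, 128), (202, 128), (203, 128)]
0.13 [286.64 190.6 ] [288.49 192.52]
0.134 [286.64 189.14] [288.49 191.05]
0.138 [286.63 187.67] [288.5  189.58]
```

Call:
arm_command([
  {"delta_pos":[0,0,-3],"rot":[0,0,0],"grip":5},
  {"delta_pos":[0,0,-6],"rot":[0,0,0],"grip":5},
  {"delta_pos":[0,0,-6],"rot":[0,0,0],"grip":5},
  {"delta_pos":[0,0,-6],"rot":[0,0,0],"grip":5},
  {"delta_pos":[0,0,-6],"rot":[0,0,0],"grip":5},
  {"delta_pos":[0,0,-6],"rot":[0,0,0],"grip":5},
])

```text
clock: 11.62
eef_pos: [0.473, 0.3977, 0.1982]
tcp_rot: [-1.898, -2.5, -0.006]
wrist_force: [1.9, 2.9, -3.4]
opening: 0.124
grip_force: 35.0
```

Run:
```python
from h import *
plan([])
s6=snap('side','side7.png')
m=np.array([.4735,.398,0])+.022*EX
im=s6['pixels'].astype(int); g=im.sum(2)/3; print('ring col',[(v,round(g[v,285:290].mean())) for v in range(180,196)],proj(s6,m+[0,0,.140]-.0115*EY))
b=np.minimum(im[...,0],im[...,1])-im[...,2]
for v in range(176,194): print(v,b[v,276:296])
```

```text
rot [ 0.002 -0.004  0.   ] pos [0.473  0.3977 0.1982] t 11.625 F [ 1.9  2.9 -3.4] op 0.1240361201698395 34.99902069568634
ring col [(180, 137), (181, 128), (182, 121), (183, 119), (184, 121), (185, 123), (186, 118), (187, 98), (188, 93), (189, 114), (190, 124), (191, 126), (192, 127), (193, 126), (194, 126), (195, 126)] [288.49770593 188.8361051 ]
176 [ 2  0  1 -1  0 -1 -3 -2 -3 -1 -5 -5 -5 -5 -4 -5 -3 -3 -3 -6]
177 [ 0 -2 -3 -4 -2 -2 -4 -5 -2 -5 -2 -5 -4 -4 -3 -5 -3 -4 -5 -3]
178 [-4 -5 -4 -6 -3 -5 -3 -3 -6 -2 -2  0  1  1 -1 -6 -3 -5 -4 -3]
179 [-3 -5 -5 -4 -4 -6 -6 -6 -5 -3  1  3  2  2  1 -2 -1 -4 -6 -4]
180 [-4 -4 -5 -4 -5 -5 -3 -2 -4 -3 -1  0  2  1  3  0 -3 -2 -2  2]
181 [-6 -4 -7 -2 -3 -3 -3 -2 -2 -2  0  1  2  2  1  1 -1 -1  0  3]
182 [-7 -4  0  4  6 16 24 23 11  0  1  2  3  1  0  1  1  0  1  6]
183 [-11  -6   9  31  37  53  62  55  25   4  -2   2   2   2   1   1   0  -1
   5  11]
184 [-35 -15  17  42  55  52  49  43  21   4   0   0   2   1   1   1   1   1
   3   7]
185 [-48 -19  12  29  36  24  18  13   8   2   1   1   1   1   2   2   2   0
   4   2]
186 [-35 -13  10  20  21  12   5   2   2   2   0   1   1   2   3   4   5   2
   0   1]
187 [-8  9 20 25 23 13  6  4  2 -1  0 -2  0 -1  3 10 16 11  4  2]
188 [14 21 25 30 30 17  9 11  4 -1 -1 -1 -2  3  7 21 29 25 11  4]
189 [27 30 31 32 32 21 11 12  8  1  1  0  2  2 10 23 33 31 26 12]
190 [34 34 35 34 31 20 10 11  7  2  1  3  2  2 11 26 34 35 34 24]
191 [36 35 36 35 32 21 10 10  8  2  2  1  0  1 10 25 33 37 34 31]
192 [35 35 36 36 30 20 10 10  9  2  2  1  2  3 10 24 34 36 36 36]
193 [37 36 36 36 32 20  9 11  8  3  1  1  1  3 10 26 35 36 36 37]
```

Run:
```python
from h import *
m=np.array([.4735,.398,0])+.022*EX; m[2]=0
s,t=load('side1'),load('top1')
for a in((223,199.5),(224,199)):
  for b in((284.6,183.6),(285.2,184)):
    p,e=two(t,a,s,b); q=p-m; print(p.round(4),e.round(4),(q@EX).round(4),(q@EY).round(4))
```

```text
[0.4917 0.4247 0.1393] 0.0013 0.0027 0.0208
[0.4926 0.4248 0.1379] 0.0026 0.0036 0.0207
[0.4919 0.4228 0.1403] 0.0004 0.0024 0.019
[0.4928 0.423  0.1389] 0.0017 0.0033 0.0189
```

Call:
arm_command([
  {"delta_pos":[0,0,1],"rot":[0,0,0],"grip":5},
  {"delta_pos":[0,0,1],"rot":[0,0,0],"grip":5},
  {"delta_pos":[0,4,1],"rot":[0,0,0],"grip":5},
  {"delta_pos":[0,9,1],"rot":[0,0,0],"grip":5},
  {"delta_pos":[0,14,1],"rot":[0,0,0],"grip":5},
  {"delta_pos":[0,19,1],"rot":[0,0,0],"grip":5},
  {"delta_pos":[0,24,1],"rot":[0,0,0],"grip":5},
  {"delta_pos":[0,28,1],"rot":[0,0,0],"grip":5},
  {"delta_pos":[0,31,1],"rot":[0,0,0],"grip":5},
  {"delta_pos":[0,31,1],"rot":[0,0,0],"grip":5},
])

```text
clock: 12.92
eef_pos: [0.499, 0.4049, 0.196]
tcp_rot: [-1.894, -2.499, 0.008]
wrist_force: [-9.6, -1.1, -3.4]
opening: 0.126
grip_force: 35.0
```

Run:
```python
from h import *
plan([]); s=sense(); print('slide',(s['eef_pos']-[.473,.3977,.1982])@EX)
s6=snap('side','side8.png'); im=s6['pixels'].astype(int); g=im.sum(2)/3; print('ring col',[(v,round(g[v,285:290].mean())) for v in range(182,194)])
im=s6['pixels'][120:240,235:355][:,:,::-1]; cv2.imwrite('pics/c8.png',cv2.resize(im,None,fx=4,fy=4,interpolation=cv2.INTER_CUBIC))
```

```text
rot [-0.008 -0.002  0.002] pos [0.499  0.4049 0.196 ] t 12.925 F [-9.6 -1.1 -3.4] op 0.12589946971037208 34.99891698360443
slide 0.026982680260951165
ring col [(182, 116), (183, 117), (184, 121), (185, 123), (186, 123), (187, 115), (188, 92), (189, 93), (190, 116), (191, 124), (192, 125), (193, 125)]
```

View pics/c8.png

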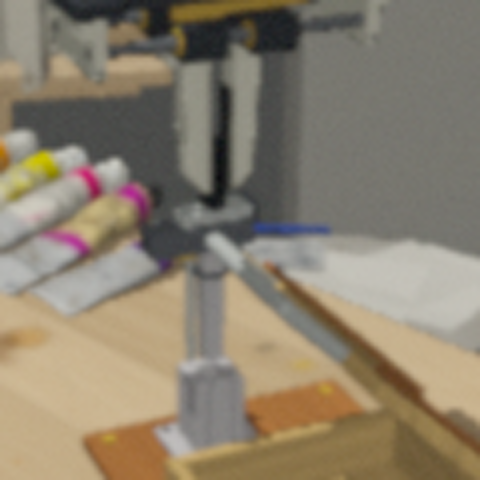

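The lever is over at the rear of the head, gripped at crop (215,185), ring at (205,268), lid still up. It moved 27 mm and presses its stop at about 10 N; the tool sagged 2 mm, so I trim that and settle.

Call:
arm_command([
  {"delta_pos":[0,3.5,-1],"rot":[0,0,0],"grip":5},
  {"delta_pos":[0,3.5,-1.5],"rot":[0,0,0],"grip":5},
  {"delta_pos":[0,3.5,-1.5],"rot":[0,0,0],"grip":5},
  {"delta_pos":[0,3.5,-1.5],"rot":[0,0,0],"grip":5},
  {"delta_pos":[0,3.5,-1.5],"rot":[0,0,0],"grip":5},
  {"delta_pos":[0,3.5,-1.5],"rot":[0,0,0],"grip":5},
  {"delta_pos":[0,3.5,-1.5],"rot":[0,0,0],"grip":5},
  {"delta_pos":[0,3.5,-1.5],"rot":[0,0,0],"grip":5},
])

```text
clock: 13.98
eef_pos: [0.4992, 0.405, 0.1965]
tcp_rot: [-1.89, -2.498, 0.018]
wrist_force: [-14.3, -1.8, -4.3]
opening: 0.127
grip_force: 35.0
```

Run:
```python
from h import *
plan([]); s=sense(); print('slide',(s['eef_pos']-[.473,.3977,.1982])@EX)
s6=snap('side','side9.png'); im=s6['pixels'].astype(int); g=im.sum(2)/3; print('ring col',[(v,round(g[v,285:290].mean())) for v in range(185,192)])
```

```text
rot [-0.014 -0.     0.003] pos [0.4992 0.405  0.1965] t 13.975 F [-14.3  -1.8  -4.3] op 0.12651005700341098 34.998333156108856
slide 0.027175424888018267
ring col [(185, 123), (186, 122), (187, 112), (188, 93), (189, 96), (190, 117), (191, 125)]
```

```bash
python3 -c "
from h import *
print(r.close_job())"
```

```text
the job is handed in; nothing more can be done
None
```

The job is handed in at 14 s of the 48 s, but the hand-in returned no verdict. By my measurements the lid stands at about 46°, the ring is at about 138 mm against a pointer height I estimate at 138–140 mm, and the lever is against its stop after 27 mm of travel. The fingers still hold the mast by the lever grip at 35 N.

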